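# Flip a lock cover plate over the edge of the work pad

### The arm

A 6-joint arm with a two-finger parallel gripper is mounted at the origin on the work surface. World frame = base frame: x ahead of the robot, y to its left, z up, the work surface at z = 0. Lengths are in m, angles in rad, forces in N, time in s.
With the tool pointing down it reaches from about 0.3 to 0.775 m from the base axis. Payload 14.6 kg.
Tool frame: the origin (TCP) lies midway between the tips of the shut fingers; the grasp point (between the pads) lies 19 mm behind it (grasp_offset is the distance from the TCP to the grasp point, in m); z points along the fingers, y is the line along which they close (so a half turn about z gives the same grasp; the last joint's range is limited). The gripper opens to 94 mm and grips with 3 to 60 N. Pads are 16 mm wide; open, the fingers measure 119 mm over their backs; the gripper's body (75 mm by 177 mm) begins 78 mm behind the grasp point.
Start: joints at [1.241, 0.3, 1.521, -0, 1.321, -0.067], TCP at [0.143, 0.531, 0.205] pointing down, gripper open.
Joint ranges: [-3.03, 3.03], [-0.79, 2.21], [0.23, 2.52], [-1.04, 4.18], [0, 3.07], [-2.55, 2.55]. Speed limits (rad/s): [2.22, 2.22, 2.57, 3.14, 3.14, 3.14].

### API

Orientations are given as [roll, pitch, yaw] about the fixed x, y, z axes, in that order (R = Rz(yaw) Ry(pitch) Rx(roll)).
In Python, from station import * gives the robot as it stands. The module is installed in compiled form; this text tells all that it offers.
- The arm moves only by the tool send_rows, never from a script. Its argument "rows" is a list of rows, each an object of numbers: "dx", "dy", "dz": the shift along the tool's x, y, z in mm; "roll": the turn about the tool's z in degrees; "jaw": the closure, from -1 (fully open) to 1 (shut). In form: [{"dx": .., "dy": .., "dz": .., "roll": .., "jaw": ..}, ...]. A call has 1 to 12 rows; each row shifts and turns the commanded pose from where the row before left it, along the tool's axes as they then stand; what a row does not reach is not made up. A row lasts 1/12 s, in which the tool goes at most 41.7 mm and 7.16 degrees, less where a joint would pass 70% of its speed; a pose out of reach is approached as far as the arm can. A call is refused whole if a number of a shift passes 41.7 or a number of a turn 7.16, either way. A call with a gripper value outside its range is refused whole. The fingers move at their own pace and stop on an object; "force" is the grip in N (left out, the last holds). Time passes only in rows, so rows that do not move let the fingers close. It gives the time, the measured TCP pose, the force, the opening and the grip force at its end, in the units of the state.
- get_obs(): the state, without advancing time (a new reading comes with each control period).
- camera(name): name is "scene" or "top"; returns a dict with "frame" (420x560x3 uint8, red, green, blue), "z_map" (420x560 float32, m along the optical axis (not along the pixel's ray), 0 where there is no reading), "camera_matrix" (3x3 intrinsics, pixels), "rvec" (rotation vector, rad) and "tvec" (3), from world to camera coordinates, as OpenCV has them. Camera axes: x right, y down, z forward; pixel columns grow to the right and rows downward; lengths in m; the calibration is good to about 2 mm. A picture is of the moment at which its call begins.
- hand_in(): hands the job in; it is judged then, once.
The state is a dict: "time_s": time; "qpos": joint angles; "joint_vel": joint speeds; "tau": joint torques, N m; "ee_pos": TCP position; "eef_rot": TCP orientation; "force": force on the tool from outside, world axes, zero at the start; "moment": the same for the moment, N m; "grip_width": finger opening in m; "grip_force": force on a finger pad.
Only numpy, scipy, OpenCV 4.12 (cv2) and the standard library are available. Lean on these libraries where they do the work, as an engineer would, in place of code of your own. Each camera call takes 0.05 s, during which the arm holds its last target. There are 200 camera calls.

### The job

The steel lock cover plate lies face down on the bench, in front of the raised rubber work pad. Without gripping it or picking it up, push it with the fingertips flat against the pad's front edge, keep pushing so that it tips up on edge there, and push it on over, so that it ends lying flat and face up on the pad. Leave the padlock, the tin and the lock cylinder where they stand.

Things in the scene. Friction and masses are not known exactly. Their poses are not given: they have to be found in the camera images.
- plate_center (a point): centre (half-way through the thickness) of the loose steel lock cover plate: a flat rectangle 64 mm (its own x) by 96 mm (y) by 8 mm thick (z), with dark screw, spindle and key holes. z comes out of its BACK: it points up at the start (face down) and down when face up. At the start its +x points towards the pad within about 20 degrees, a 96 mm side facing the pad.
- plate: the same plate, origin at the centre of its face (the underside at the start); 0.11 to 0.23 kg. It slides easily on the bench. Pressed firmly (8 to 15 N) by its near long side against the pad's front edge, it clings by friction to the fingertips: if they rise while pressing on, its near side rises with them and it turns about its far lower edge.
- pad: rubber work pad with an aluminium front edge, fixed to the bench: 150 mm deep (x) by 260 mm wide (y) by 14 mm high. Its origin lies at bench level in the middle of the foot of its front edge; x points horizontally from the front edge into the pad, y along the front edge, z up. The front edge is an upright face 14 mm high in the plane x = 0 of this frame, and the top of the pad is at z = 14 mm. The plate starts with its centre 90 to 145 mm before the edge.
- padlock: brass padlock, body 44 x 20 x 46 mm, standing with its shackle up (75 mm high in all) on the bench beside the pad; origin at the centre of its underside. Leave alone.
- tin: plain metal tin, 48 mm diameter, 75 mm high, standing on the bench beside the pad; origin at the centre of its underside. Leave alone.
- lock_cylinder: brass lock cylinder, 36 mm diameter at the top, 37 mm high, standing upright at the back of the pad; origin at the centre of its underside. Leave alone.
Mind the look-alikes: they are no part of the job. Leave any brown or green look-alike of the plate alone.

How it is judged:
On the way, in this order (a step that is already met when the one before it is completed fails the run):
1. the plate, still flat, is pushed up against the front edge of the pad (x of plate_center in the frame of pad between -0.04 and 0 m and angle between plate_center's own z axis and vertical below 0.2 rad), for 0.05 s.
2. the plate is tipped up on edge at the front edge of the pad (angle between plate_center's own z axis and vertical between 0.9 and 2.3 rad and x of plate_center in the frame of pad between -0.06 and 0.05 m), for 0.02 s.
At the end, for the whole second after the job is handed in: The plate rests on the pad, face up and flat (within 7 degrees), its centre 3 to 95 mm behind the pad's front edge (it may overhang the edge) and within 100 mm of the pad's middle line; padlock, tin and lock cylinder are upright within 15 mm of their places (angle between plate_center's own z axis and vertical above 3.02 rad and x of plate_center in the frame of pad between 0.003 and 0.095 m and y of plate_center in the frame of pad between -0.1 and 0.1 m and height (world z) of plate_center between 0.014 and 0.022 m and linear speed of plate below 0.02 m/s and distance of each of padlock, tin, lock_cylinder from where it was at the start of the episode below 0.015 m and angle between each of padlock, tin, lock_cylinder's own z axis and vertical below 0.15 rad); the robot touches nothing.
It fails at once if the plate is lifted off: its centre rises above 60 mm, or above 22 mm while still flat face down, or above 35 mm while flat face up (height (world z) of plate_center above 0.06 m or (angle between plate_center's own z axis and vertical below 0.3 rad and height (world z) of plate_center above 0.022 m) or (angle between plate_center's own z axis and vertical above 2.85 rad and height (world z) of plate_center above 0.035 m)).
It fails at once if the plate is turned over away from the pad's edge (more than 30 degrees of tilt with its centre more than 75 mm from the edge) (angle between plate_center's own z axis and vertical between 0.52 and 2.6 rad and (x of plate_center in the frame of pad below -0.075 m or x of plate_center in the frame of pad above 0.075 m)).
It fails at once if the padlock is moved more than 15 mm or tipped (distance of padlock from where it was at the start of the episode above 0.015 m or angle between padlock's own z axis and vertical above 0.3 rad).
It fails at once if the tin is moved more than 15 mm or tipped (distance of tin from where it was at the start of the episode above 0.015 m or angle between tin's own z axis and vertical above 0.3 rad).
It fails at once if the lock cylinder is moved more than 15 mm or tipped (distance of lock_cylinder from where it was at the start of the episode above 0.015 m or angle between lock_cylinder's own z axis and vertical above 0.3 rad).
It also fails if it takes over 42 s, if anything falls off the work surface, if the arm or the gripper's body presses on something with over 40 N, if the wrist force passes 120 N, or if a joint passes its speed limit or range.

## Working session

There is one attempt and no reset: what is moved stays moved. The work goes in short steps, Python scripts to look and compute and a tool call to move; the robot and the scene stay as the last step left them, time stands still between calls to the robot, and variables do not carry over. Pictures are saved under pics/ and viewed, at most 10 in all, crops included, and the job is handed in when it is done.

Besides the shell and the picture viewer there is one more tool, called after "Request:" by a JSON object that holds its "fn" and its "kwargs". send_rows: Moves the arm, as the interface text tells. Its arguments: {"type":"object","properties":{"rows":{"type":"array"},"force":{"type":"number"}},"required":["rows"]}

```bash
mkdir -p pics; python3 - <<'E'
from station import *
import cv2,numpy as np
o=get_obs();print({k:np.round(v,4).tolist() for k,v in o.items()})
a=camera("top");b=camera("scene")
for n,c in(("top",a),("scene",b)):
    cv2.imwrite(f"pics/{n}0.png",c["frame"][:,:,::-1]);np.savez(f"{n}0.npz",**c)
    print(n,c["camera_matrix"].tolist(),np.ravel(c["rvec"]),np.ravel(c["tvec"]))
E
```

```text
{'time_s': 0.0, 'qpos': [1.2414, 0.3005, 1.5216, 0.0, 1.3207, -0.0666], 'joint_vel': [0.0014, 0.0001, 0.0005, -0.0007, -0.0009, -0.0002], 'tau': [0.002, -53.1804, -35.2737, 0.0709, 0.0244, -0.0001], 'ee_pos': [0.1428, 0.5309, 0.2049], 'eef_rot': [-3.1404, -0.0001, 2.8788], 'force': [0.234, 0.0375, -0.6309], 'moment': [0.0465, 0.0402, -0.0057], 'grip_force': 0.0, 'grip_width': 0.0941}
top [[409.23769377898566, 0.0, 282.5797644030617], [0.0, 409.23769377898566, 209.41453576474146], [0.0, 0.0, 1.0]] [ 2.14514168 -2.11181566  0.17646795] [0.03523148 0.55808168 0.77462652]
scene [[386.62564615222175, 0.0, 274.5439928636014], [0.0, 386.62564615222175, 210.01930388833], [0.0, 0.0, 1.0]] [ 1.70966701  1.7074878  -0.79437749] [-0.03309992 -0.30359814  1.35191421]
```

View pics/top0.png

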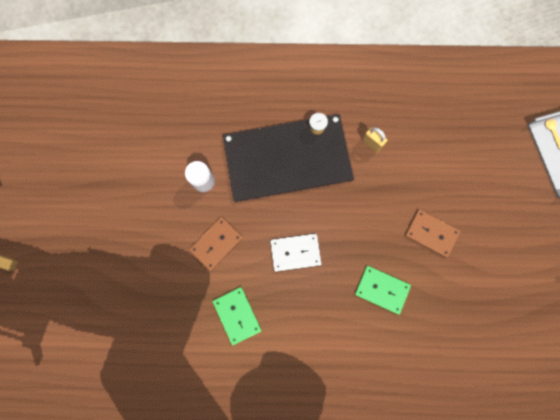

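View pics/scene0.png

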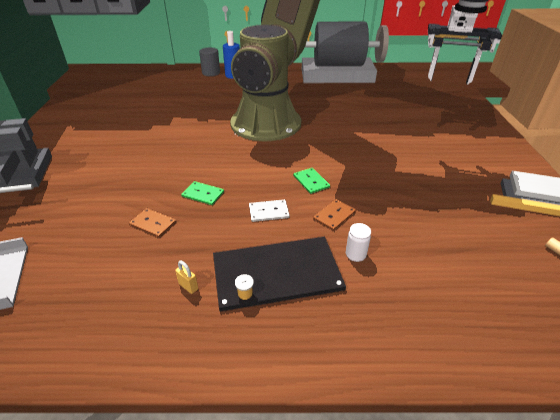

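The top view shows the plate as white at about (296,252), and the pad as a black rectangle with its front edge running from (234,200) to (353,181). The tin is at (200,177), the padlock at (376,139) and the cylinder at (318,124). A brown look-alike at (216,243) lies left of the plate.

```bash
cat > h.py <<'E'
import cv2,numpy as np
def ray(c,uv,z):
    R,_=cv2.Rodrigues(np.asarray(c["rvec"],float).reshape(3,1));t=np.ravel(c["tvec"]);C=-R.T@t
    uv=np.atleast_2d(np.asarray(uv,float));d=(R.T@np.linalg.inv(c["camera_matrix"])@np.c_[uv,np.ones(len(uv))].T).T
    return C+d*((z-C[2])/d[:,2])[:,None]
def blob(m,near):
    cs,_=cv2.findContours(m.astype(np.uint8),cv2.RETR_EXTERNAL,cv2.CHAIN_APPROX_NONE)
    cs=[k for k in cs if cv2.contourArea(k)>100]
    return min(cs,key=lambda k:np.hypot(*(k[:,0].mean(0)-near)))
def rect(c,m,near,z):
    p=ray(c,blob(m,near)[:,0],z)[:,:2]
    r=cv2.minAreaRect((p*1000).astype(np.float32)); return r,cv2.boxPoints(r)
def white(f):
    h=cv2.cvtColor(f,cv2.COLOR_RGB2HSV);return (h[...,1]<60)&(h[...,2]>140)
def black(f): return f.max(2)<60
E
python3 - <<'E'
from h import *
for n,pp,pl in(("top",(290,160),(296,252)),("scene",(278,270),(269,211))):
    c=np.load(n+"0.npz");f=c["frame"]
    for nm,m,q,z in(("plate",white(f),pl,.008),("pad",black(f),pp,.014)):
        r,b=rect(c,m,q,z);print(n,nm,np.round(r[0],1),np.round(r[1],1),round(r[2],1));print(np.round(b,1).tolist())
c=np.load("top0.npz")
print(np.round(ray(c,[(216,243),(200,191),(376,150),(320,130)],0.008)*1000).tolist())
E
```

```text
top plate [475.3  16.6] [67.6 99.1] 8.6
[[434.5, 60.5], [449.29998779296875, -37.5], [516.2000122070312, -27.399999618530273], [501.3999938964844, 70.5999984741211]]Traceback (most recent call last):
  File "<stdin>", line 5, in <module>
  File "h.py", line 11, in rect
    p=ray(c,blob(m,near)[:,0],z)[:,:2]
            ~~~~^^^^^^^^
  File "h.py", line 9, in blob
    return min(cs,key=lambda k:np.hypot(*(k[:,0].mean(0)-near)))
ValueError: min() iterable argument is empty
```

```bash
python3 - <<'E'
from h import *
for n,pp,pl in(("top",(290,160),(296,252)),("scene",(278,270),(269,211))):
    c=np.load(n+"0.npz");f=c["frame"];print(f[pp[1],pp[0]],f[pp[1],pp[0]+20],f[240,180] )
    g=f.astype(int); m2=((g.max(2)-g.min(2))<25)&(g.max(2)<70)
    m2=cv2.morphologyEx(m2.astype(np.uint8),cv2.MORPH_OPEN,np.ones((3,3)))
    for nm,m,q,z in(("plate",white(f),pl,.008),("pad",m2,pp,.014)):
        r,b=rect(c,m,q,z);print(n,nm,np.round(r[0],1),np.round(r[1],1),round(r[2],1));print(np.round(b,1).tolist())
    h=[tuple(p) for p in ([(228,139),(336,119)] if n=="top" else [(225,302),(339,283)])]
    print("rivets",np.round(ray(c,h,.014)*1000,1).tolist())
c=np.load("top0.npz")
print(np.round(ray(c,[(216,243),(200,191),(376,150),(320,130)],0.008)*1000).tolist())
E
```

```text
[68 62 61] [66 60 59] [163 107  76]
top plate [475.3  16.6] [67.6 99.1] 8.6
[[434.5, 60.5], [449.29998779296875, -37.5], [516.2000122070312, -27.399999618530273], [501.3999938964844, 70.5999984741211]]
top pad [679.4  28.2] [146.5 235.1] 11.1
[[584.9000244140625, 129.5], [630.0999755859375, -101.19999694824219], [773.9000244140625, -73.0], [728.7000122070312, 157.6999969482422]]
rivets [[716.1, 164.7, 14.0], [765.0, -68.9, 14.0]]
[55 49 52] [57 51 52] [169 100  64]
scene plate [476.6  18.4] [73.5 95.9] 8.9
[[432.8999938964844, 60.099998474121094], [447.70001220703125, -34.599998474121094], [520.2999877929688, -23.299999237060547], [505.5, 71.4000015258789]]
scene pad [683.1  38.4] [156.5 257.6] 11.3
[[581.0999755859375, 149.39999389648438], [631.7000122070312, -103.19999694824219], [785.0999755859375, -72.5], [734.5, 180.10000610351562]]
rivets [[763.9, -63.5, 14.0], [717.4, 166.8, 14.0]]
[[491.0, 182.0, 8.0], [602.0, 221.0, 8.0], [698.0, -156.0, 8.0], [742.0, -35.0, 8.0]]
```

Request:
{"fn": "send_rows", "kwargs": {"rows": [{"roll": -6.6, "jaw": 0}, {"roll": -6.6}, {"roll": -6.6}, {"roll": -6.5}, {"dx": -10, "dy": -34}, {"dx": -10, "dy": -34}, {"dx": -10, "dy": -34}, {"dx": -10, "dy": -34}, {"dx": -10, "dy": -34}, {"dx": -10, "dy": -34}, {"dx": -10, "dy": -34}, {"dx": -10, "dy": -34}]}}

```text
invalid input at $.rows[0]: expected keys dx, dy, dz, roll, jaw
```

Request:
{"fn": "send_rows", "kwargs": {"rows": [{"dx": 0, "dy": 0, "dz": 0, "roll": -6.6, "jaw": 0}, {"dx": 0, "dy": 0, "dz": 0, "roll": -6.6, "jaw": 0}, {"dx": 0, "dy": 0, "dz": 0, "roll": -6.6, "jaw": 0}, {"dx": 0, "dy": 0, "dz": 0, "roll": -6.5, "jaw": 0}, {"dx": -10, "dy": -34, "dz": 0, "roll": 0, "jaw": 0}, {"dx": -10, "dy": -34, "dz": 0, "roll": 0, "jaw": 0}, {"dx": -10, "dy": -34, "dz": 0, "roll": 0, "jaw": 0}, {"dx": -10, "dy": -34, "dz": 0, "roll": 0, "jaw": 0}, {"dx": -10, "dy": -34, "dz": 0, "roll": 0, "jaw": 0}, {"dx": -10, "dy": -34, "dz": 0, "roll": 0, "jaw": 0}, {"dx": -10, "dy": -34, "dz": 0, "roll": 0, "jaw": 0}, {"dx": -10, "dy": -34, "dz": 0, "roll": 0, "jaw": 0}]}}

```text
time_s: 1.1
ee_pos: [0.2746, 0.2783, 0.2053]
eef_rot: [-3.142, -0.0, -2.945]
force: [0.8, 0.8, 0.3]
grip_width: 0.0473
grip_force: 0.0
```

Request:
{"fn": "send_rows", "kwargs": {"rows": [{"dx": -10, "dy": -33, "dz": 10, "roll": 0, "jaw": 0}, {"dx": -10, "dy": -33, "dz": 10, "roll": 0, "jaw": 0}, {"dx": -10, "dy": -33, "dz": 10, "roll": 0, "jaw": 0}, {"dx": -10, "dy": -33, "dz": 10, "roll": 0, "jaw": 0}, {"dx": -10, "dy": -33, "dz": 10, "roll": 0, "jaw": 0}, {"dx": -10, "dy": -33, "dz": 10, "roll": 0, "jaw": 0}, {"dx": -10, "dy": -33, "dz": 10, "roll": 0, "jaw": 0}, {"dx": -10, "dy": -33, "dz": 10, "roll": 0, "jaw": 0}, {"dx": -10, "dy": -31, "dz": 20, "roll": 0, "jaw": 0}, {"dx": 0, "dy": 0, "dz": 30, "roll": 0, "jaw": 0}, {"dx": 0, "dy": 0, "dz": 30, "roll": 0, "jaw": 0}, {"dx": 0, "dy": 0, "dz": 20, "roll": 0, "jaw": 0}]}}

```text
time_s: 2.1
ee_pos: [0.4191, 0.0076, 0.023]
eef_rot: [3.141, -0.002, -2.947]
force: [0.2, 0.1, -0.0]
grip_width: 0.0467
grip_force: 0.0
```

Request:
{"fn": "send_rows", "kwargs": {"rows": [{"dx": 0, "dy": 0, "dz": 12, "roll": 0, "jaw": 0}, {"dx": 0, "dy": 0, "dz": 7, "roll": 0, "jaw": 0}, {"dx": -6, "dy": 0, "dz": 0, "roll": 0, "jaw": 0}, {"dx": -6, "dy": 0, "dz": 0, "roll": 0, "jaw": 0}, {"dx": -6, "dy": 0, "dz": 0, "roll": 0, "jaw": 0}, {"dx": -6, "dy": 0, "dz": 0, "roll": 0, "jaw": 0}, {"dx": -6, "dy": 0, "dz": 0, "roll": 0, "jaw": 0}, {"dx": -6, "dy": 0, "dz": 0, "roll": 0, "jaw": 0}, {"dx": -6, "dy": 0, "dz": 0, "roll": 0, "jaw": 0}, {"dx": -6, "dy": 0, "dz": 0, "roll": 0, "jaw": 0}, {"dx": -6, "dy": 0, "dz": 0, "roll": 0, "jaw": 0}, {"dx": -6, "dy": 0, "dz": 0, "roll": 0, "jaw": 0}]}}

```text
time_s: 3.1
ee_pos: [0.4796, 0.0199, 0.0065]
eef_rot: [-3.142, -0.0, -2.945]
force: [-0.7, -0.3, 1.2]
grip_width: 0.047
grip_force: 0.8
```

Request:
{"fn": "send_rows", "kwargs": {"rows": [{"dx": -6, "dy": 0, "dz": 0, "roll": 0, "jaw": 0}, {"dx": -6, "dy": 0, "dz": 0, "roll": 0, "jaw": 0}, {"dx": -6, "dy": 0, "dz": 0, "roll": 0, "jaw": 0}, {"dx": -6, "dy": 0, "dz": 0, "roll": 0, "jaw": 0}, {"dx": -6, "dy": 0, "dz": 0, "roll": 0, "jaw": 0}, {"dx": -5, "dy": 0, "dz": 0, "roll": 0, "jaw": 0}, {"dx": -3, "dy": 0, "dz": 0, "roll": 0, "jaw": 0}, {"dx": -2, "dy": 0, "dz": 0, "roll": 0, "jaw": 0}]}}

```text
time_s: 3.77
ee_pos: [0.5186, 0.0277, 0.0064]
eef_rot: [3.142, -0.0, -2.945]
force: [-2.2, -0.8, 1.6]
grip_width: 0.0467
grip_force: 0.8
```

```bash
cat > look.py <<'E'
from station import *
from h import *
import sys
def look(tag,z=.008,crop=(180,60,220,220)):
    c=camera("top");s=camera("scene");o=get_obs();x,y,w,h=crop
    print(o["time_s"],np.round(o["ee_pos"],4),np.round(o["force"],2))
    a=cv2.resize(c["frame"][90:290,180:380,::-1],(400,400),interpolation=cv2.INTER_CUBIC)
    b=cv2.resize(s["frame"][130:330,180:380,::-1],(400,400),interpolation=cv2.INTER_CUBIC)
    cv2.imwrite(f"pics/{tag}.png",np.hstack([a,b]))
look(sys.argv[1])
E
python3 look.py p1
```

```text
3.8667 [0.5185 0.0277 0.0064] [ 0.08  0.13 -0.04]
```

View pics/p1.png

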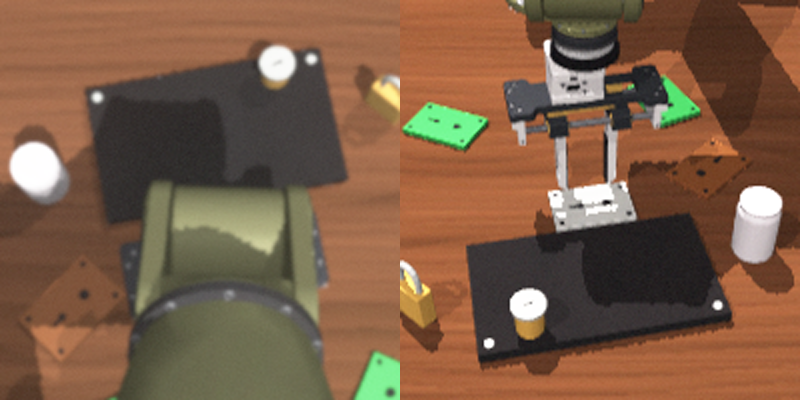

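The scene view shows both fingertips (crop (560,185) and (610,180)) behind the plate, which is square to the pad with a small gap left. The tips are a little high, so I'll lower them and creep into contact.

Request:
{"fn": "send_rows", "kwargs": {"rows": [{"dx": 0, "dy": 0, "dz": 3, "roll": 0, "jaw": 0}, {"dx": -3, "dy": 0, "dz": 0, "roll": 0, "jaw": 0}, {"dx": -3, "dy": 0, "dz": 0, "roll": 0, "jaw": 0}, {"dx": -2, "dy": 0, "dz": 0, "roll": 0, "jaw": 0}, {"dx": -1, "dy": 0, "dz": 0, "roll": 0, "jaw": 0}]}}

```text
time_s: 4.28
ee_pos: [0.5274, 0.0294, 0.0035]
eef_rot: [-3.142, 0.0, -2.945]
force: [-1.3, 0.0, -0.1]
grip_width: 0.0472
grip_force: 0.4
```

Request:
{"fn": "send_rows", "kwargs": {"rows": [{"dx": -1, "dy": 0, "dz": 0, "roll": 0, "jaw": 0}, {"dx": -1, "dy": 0, "dz": 0, "roll": 0, "jaw": 0}]}}

```text
time_s: 4.45
ee_pos: [0.5287, 0.0297, 0.0034]
eef_rot: [-3.142, -0.001, -2.945]
force: [-8.2, -2.4, 5.1]
grip_width: 0.0465
grip_force: 4.1
```

Request:
{"fn": "send_rows", "kwargs": {"rows": [{"dx": -1, "dy": 0, "dz": 0, "roll": 0, "jaw": 0}, {"dx": -1, "dy": 0, "dz": 0, "roll": 0, "jaw": 0}]}}

```text
time_s: 4.62
ee_pos: [0.529, 0.0297, 0.0032]
eef_rot: [3.141, -0.005, -2.945]
force: [-20.3, -6.4, 14.4]
grip_width: 0.0469
grip_force: 10.5
```

Request:
{"fn": "send_rows", "kwargs": {"rows": [{"dx": 3, "dy": 0, "dz": 0, "roll": 0, "jaw": 0}, {"dx": 0, "dy": 0, "dz": 2.3, "roll": 0, "jaw": 0}, {"dx": -1, "dy": 0, "dz": 0, "roll": 0, "jaw": 0}, {"dx": -1, "dy": 0, "dz": 0, "roll": 0, "jaw": 0}]}}

```text
time_s: 4.95
ee_pos: [0.5288, 0.0298, 0.0008]
eef_rot: [3.141, -0.004, -2.945]
force: [-15.7, -5.1, 11.0]
grip_width: 0.0468
grip_force: 8.2
```

Request:
{"fn": "send_rows", "kwargs": {"rows": [{"dx": -0.7, "dy": 0, "dz": -0.5, "roll": 0, "jaw": 0}, {"dx": -0.3, "dy": 0, "dz": -1, "roll": 0, "jaw": 0}, {"dx": 0, "dy": 0, "dz": -1, "roll": 0, "jaw": 0}]}}

```text
time_s: 5.2
ee_pos: [0.5288, 0.0297, 0.0024]
eef_rot: [3.141, -0.006, -2.945]
force: [-10.7, -5.5, -0.5]
grip_width: 0.047
grip_force: 6.1
```

Request:
{"fn": "send_rows", "kwargs": {"rows": [{"dx": -0.3, "dy": 0, "dz": -1, "roll": 0, "jaw": 0}, {"dx": -0.2, "dy": 0, "dz": -1, "roll": 0, "jaw": 0}, {"dx": 0, "dy": 0, "dz": -1, "roll": 0, "jaw": 0}, {"dx": 0, "dy": 0, "dz": -1, "roll": 0, "jaw": 0}]}}

```text
time_s: 5.53
ee_pos: [0.5288, 0.0298, 0.0062]
eef_rot: [3.141, -0.007, -2.945]
force: [-13.2, -4.8, -0.4]
grip_width: 0.0469
grip_force: 7.0
```

Request:
{"fn": "send_rows", "kwargs": {"rows": [{"dx": 0, "dy": 0, "dz": -1, "roll": 0, "jaw": 0}, {"dx": 0, "dy": 0, "dz": -1, "roll": 0, "jaw": 0}, {"dx": 0, "dy": 0, "dz": -1, "roll": 0, "jaw": 0}, {"dx": 0, "dy": 0, "dz": -1, "roll": 0, "jaw": 0}]}}

```text
time_s: 5.87
ee_pos: [0.5291, 0.0299, 0.0104]
eef_rot: [3.141, -0.007, -2.945]
force: [-12.7, -5.4, -0.8]
grip_width: 0.0468
grip_force: 6.5
```

```bash
python3 look.py p2
```

```text
5.9667 [0.5291 0.0299 0.0105] [-12.92  -4.79   0.56]
```

View pics/p2.png

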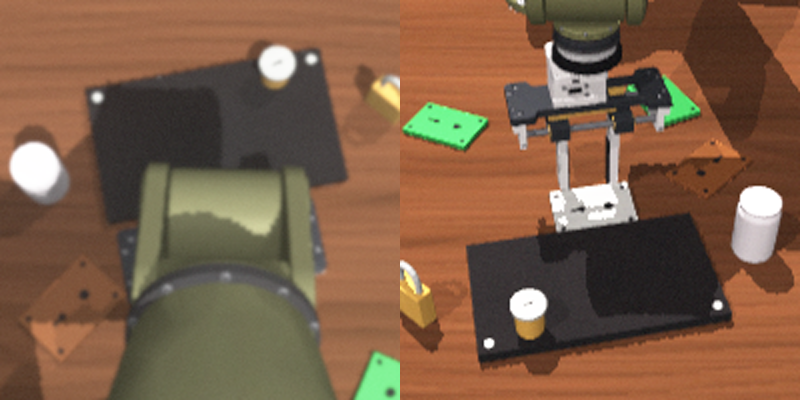

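The scene view shows the plate's near side risen with the tips (plate at (592,205)). The force is still about 13 N, so it clings, and I'll follow the arc.

Request:
{"fn": "send_rows", "kwargs": {"rows": [{"dx": -0.1, "dy": 0, "dz": -1.5, "roll": 0, "jaw": 0}, {"dx": -0.1, "dy": 0, "dz": -1.5, "roll": 0, "jaw": 0}, {"dx": -0.2, "dy": 0, "dz": -1.5, "roll": 0, "jaw": 0}, {"dx": -0.2, "dy": 0, "dz": -1.5, "roll": 0, "jaw": 0}]}}

```text
time_s: 6.3
ee_pos: [0.5299, 0.03, 0.0166]
eef_rot: [3.141, -0.006, -2.945]
force: [-11.5, -3.9, 0.8]
grip_width: 0.0469
grip_force: 6.5
```

Request:
{"fn": "send_rows", "kwargs": {"rows": [{"dx": -0.3, "dy": 0, "dz": -1.5, "roll": 0, "jaw": 0}, {"dx": -0.3, "dy": 0, "dz": -1.5, "roll": 0, "jaw": 0}, {"dx": -0.4, "dy": 0, "dz": -1.5, "roll": 0, "jaw": 0}, {"dx": -0.4, "dy": 0, "dz": -1.5, "roll": 0, "jaw": 0}]}}

```text
time_s: 6.63
ee_pos: [0.5312, 0.0303, 0.0226]
eef_rot: [3.141, -0.006, -2.945]
force: [-13.4, -5.3, 3.3]
grip_width: 0.047
grip_force: 7.1
```

Request:
{"fn": "send_rows", "kwargs": {"rows": [{"dx": -0.5, "dy": 0, "dz": -1.5, "roll": 0, "jaw": 0}, {"dx": -0.5, "dy": 0, "dz": -1.5, "roll": 0, "jaw": 0}, {"dx": -0.5, "dy": 0, "dz": -1.5, "roll": 0, "jaw": 0}, {"dx": -0.6, "dy": 0, "dz": -1.5, "roll": 0, "jaw": 0}]}}

```text
time_s: 6.97
ee_pos: [0.5333, 0.0307, 0.0288]
eef_rot: [3.141, -0.006, -2.945]
force: [-15.1, -3.9, 4.5]
grip_width: 0.047
grip_force: 8.0
```

Request:
{"fn": "send_rows", "kwargs": {"rows": [{"dx": -0.7, "dy": 0, "dz": -1.5, "roll": 0, "jaw": 0}, {"dx": -0.7, "dy": 0, "dz": -1.5, "roll": 0, "jaw": 0}, {"dx": -0.8, "dy": 0, "dz": -1.5, "roll": 0, "jaw": 0}, {"dx": -0.8, "dy": 0, "dz": -1.5, "roll": 0, "jaw": 0}]}}

```text
time_s: 7.3
ee_pos: [0.5361, 0.0313, 0.0349]
eef_rot: [3.141, -0.007, -2.945]
force: [-17.6, -4.3, 7.9]
grip_width: 0.0473
grip_force: 9.7
```

Request:
{"fn": "send_rows", "kwargs": {"rows": [{"dx": -0.6, "dy": 0, "dz": -1.5, "roll": 0, "jaw": 0}, {"dx": -0.7, "dy": 0, "dz": -1.5, "roll": 0, "jaw": 0}, {"dx": -0.8, "dy": 0, "dz": -1.5, "roll": 0, "jaw": 0}, {"dx": -0.9, "dy": 0, "dz": -1.5, "roll": 0, "jaw": 0}]}}

```text
time_s: 7.63
ee_pos: [0.5403, 0.0321, 0.0414]
eef_rot: [3.141, -0.003, -2.945]
force: [-7.9, -0.7, 6.2]
grip_width: 0.0471
grip_force: 5.0
```

```bash
python3 look.py p3
```

```text
7.7333 [0.5407 0.0322 0.0417] [-9.93 -1.03  6.35]
```

View pics/p3.png

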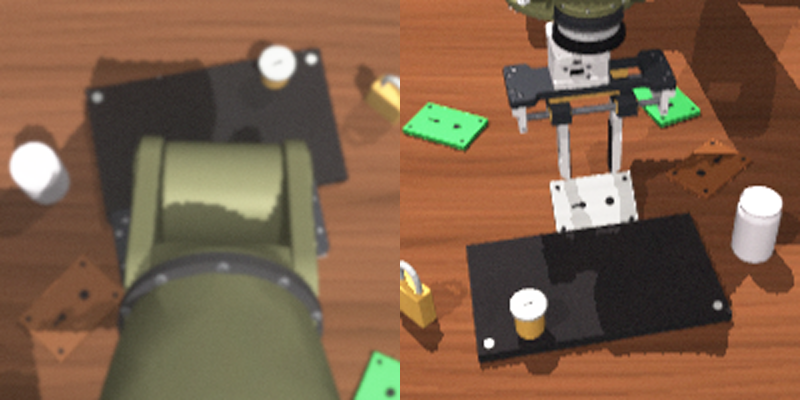

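Tilted about 40°, with the tips on its near side at crop (565,178) and (612,175). Next I advance more per unit of rise.

Request:
{"fn": "send_rows", "kwargs": {"rows": [{"dx": -1.4, "dy": 0, "dz": -1.2, "roll": 0, "jaw": 0}, {"dx": -1.4, "dy": 0, "dz": -1.2, "roll": 0, "jaw": 0}, {"dx": -1.3, "dy": 0, "dz": -1.2, "roll": 0, "jaw": 0}]}}

```text
time_s: 7.98
ee_pos: [0.544, 0.0329, 0.0452]
eef_rot: [3.141, -0.004, -2.945]
force: [-15.7, -2.6, 12.9]
grip_width: 0.0469
grip_force: 9.8
```

Request:
{"fn": "send_rows", "kwargs": {"rows": [{"dx": -1.4, "dy": 0, "dz": -1.2, "roll": 0, "jaw": 0}, {"dx": -1.4, "dy": 0, "dz": -1.2, "roll": 0, "jaw": 0}, {"dx": -1.4, "dy": 0, "dz": -1.2, "roll": 0, "jaw": 0}]}}

```text
time_s: 8.23
ee_pos: [0.5482, 0.0337, 0.0491]
eef_rot: [3.141, -0.004, -2.945]
force: [-16.7, -2.4, 15.8]
grip_width: 0.0467
grip_force: 11.3
```

Request:
{"fn": "send_rows", "kwargs": {"rows": [{"dx": -1.2, "dy": 0, "dz": -1.5, "roll": 0, "jaw": 0}, {"dx": -1.3, "dy": 0, "dz": -1.4, "roll": 0, "jaw": 0}, {"dx": -1.4, "dy": 0, "dz": -1.1, "roll": 0, "jaw": 0}]}}

```text
time_s: 8.48
ee_pos: [0.553, 0.0346, 0.0534]
eef_rot: [3.141, -0.001, -2.945]
force: [-9.9, -1.0, 11.7]
grip_width: 0.0469
grip_force: 7.2
```

Request:
{"fn": "send_rows", "kwargs": {"rows": [{"dx": -1.5, "dy": 0, "dz": -1.1, "roll": 0, "jaw": 0}, {"dx": -1.5, "dy": 0, "dz": -1, "roll": 0, "jaw": 0}, {"dx": -1.6, "dy": 0, "dz": -1, "roll": 0, "jaw": 0}]}}

```text
time_s: 8.73
ee_pos: [0.5579, 0.0356, 0.0566]
eef_rot: [3.142, -0.0, -2.945]
force: [-6.6, -1.4, 9.9]
grip_width: 0.0466
grip_force: 6.0
```

Request:
{"fn": "send_rows", "kwargs": {"rows": [{"dx": -1.7, "dy": 0, "dz": -0.8, "roll": 0, "jaw": 0}, {"dx": -1.7, "dy": 0, "dz": -0.8, "roll": 0, "jaw": 0}, {"dx": -1.7, "dy": 0, "dz": -0.7, "roll": 0, "jaw": 0}]}}

```text
time_s: 8.98
ee_pos: [0.5632, 0.0366, 0.0592]
eef_rot: [-3.142, 0.001, -2.945]
force: [-6.5, -0.6, 10.8]
grip_width: 0.0471
grip_force: 6.5
```

Request:
{"fn": "send_rows", "kwargs": {"rows": [{"dx": -1.8, "dy": 0, "dz": -0.6, "roll": 0, "jaw": 0}, {"dx": -1.8, "dy": 0, "dz": -0.6, "roll": 0, "jaw": 0}, {"dx": -1.8, "dy": 0, "dz": -0.5, "roll": 0, "jaw": 0}]}}

```text
time_s: 9.23
ee_pos: [0.5689, 0.0377, 0.0612]
eef_rot: [-3.141, 0.001, -2.945]
force: [-5.6, -0.6, 13.4]
grip_width: 0.0469
grip_force: 7.0
```

```bash
python3 look.py p4
```

```text
9.3333 [0.5691 0.0378 0.0613] [-5.1  -0.06 12.25]
```

View pics/p4.png

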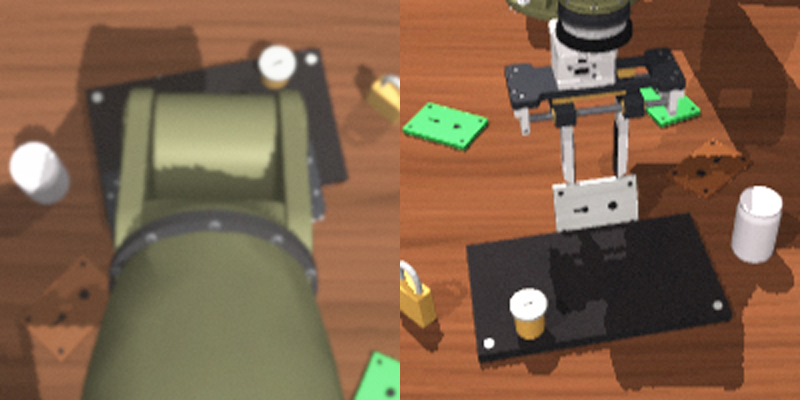

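The plate stands nearly on edge, about 72°, at the pad's front, with the tips on its top side. I'll drag it on over.

Request:
{"fn": "send_rows", "kwargs": {"rows": [{"dx": -1.8, "dy": 0, "dz": -0.6, "roll": 0, "jaw": 0}, {"dx": -1.8, "dy": 0, "dz": -0.5, "roll": 0, "jaw": 0}, {"dx": -1.9, "dy": 0, "dz": -0.4, "roll": 0, "jaw": 0}, {"dx": -1.9, "dy": 0, "dz": -0.3, "roll": 0, "jaw": 0}]}}

```text
time_s: 9.67
ee_pos: [0.5765, 0.0392, 0.063]
eef_rot: [-3.141, 0.002, -2.945]
force: [-2.9, 1.4, 11.2]
grip_width: 0.0467
grip_force: 5.8
```

Request:
{"fn": "send_rows", "kwargs": {"rows": [{"dx": -2, "dy": 0, "dz": -0.3, "roll": 0, "jaw": 0}, {"dx": -2, "dy": 0, "dz": -0.2, "roll": 0, "jaw": 0}, {"dx": -2, "dy": 0, "dz": -0.1, "roll": 0, "jaw": 0}]}}

```text
time_s: 9.92
ee_pos: [0.5826, 0.0404, 0.0638]
eef_rot: [-3.141, 0.003, -2.945]
force: [-1.0, 0.9, 11.3]
grip_width: 0.047
grip_force: 5.7
```

Request:
{"fn": "send_rows", "kwargs": {"rows": [{"dx": -2, "dy": 0, "dz": 0, "roll": 0, "jaw": 0}, {"dx": -2, "dy": 0, "dz": 0, "roll": 0, "jaw": 0}, {"dx": -2, "dy": 0, "dz": 0, "roll": 0, "jaw": 0}]}}

```text
time_s: 10.17
ee_pos: [0.5887, 0.0417, 0.0639]
eef_rot: [-3.141, 0.004, -2.945]
force: [-3.2, 1.0, 12.7]
grip_width: 0.047
grip_force: 6.3
```

Request:
{"fn": "send_rows", "kwargs": {"rows": [{"dx": -2, "dy": 0, "dz": 0, "roll": 0, "jaw": 0}, {"dx": -2, "dy": 0, "dz": 0, "roll": 0, "jaw": 0}]}}

```text
time_s: 10.33
ee_pos: [0.5925, 0.0424, 0.0641]
eef_rot: [-3.141, 0.003, -2.945]
force: [-2.6, 1.2, 13.4]
grip_width: 0.0468
grip_force: 6.7
```

```bash
python3 look.py p5
```

```text
10.4333 [0.5927 0.0424 0.0641] [-1.19  0.56 13.12]
```

View pics/p5.png

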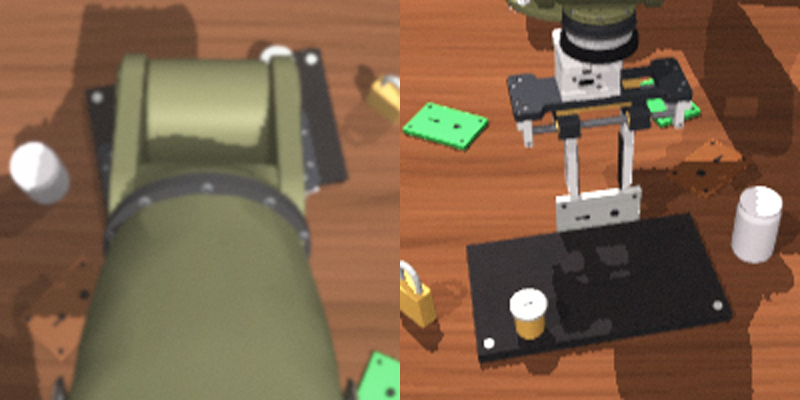

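The plate looks about vertical, at crop (598,208), with the tips resting on its top. I'll measure its tilt from the depth map.

```bash
cat > tilt.py <<'E'
from station import *
from h import *
c=camera("scene");f=c["frame"];Z=c["z_map"]
R,_=cv2.Rodrigues(np.ravel(c["rvec"]).astype(float));t=np.ravel(c["tvec"])
v,u=np.mgrid[0:420,0:560];K=c["camera_matrix"]
P=(np.stack([(u-K[0,2])/K[0,0]*Z,(v-K[1,2])/K[1,1]*Z,Z],-1)-t)@R
a=np.radians(11.25);q=np.stack([P[...,0]*np.cos(a)+P[...,1]*np.sin(a)-.5967,-P[...,0]*np.sin(a)+P[...,1]*np.cos(a)+.095,P[...,2]],-1)
h=cv2.cvtColor(f,cv2.COLOR_RGB2HSV)
m=(h[...,1]<70)&(h[...,2]>110)&(abs(q[...,1])<.1)&(abs(q[...,0])<.1)&(q[...,2]<.06)&(Z>0)
X=q[m];X=X[abs(X[:,0]-np.median(X[:,0]))<.05]
n=np.linalg.svd(X-X.mean(0),full_matrices=False)[2][2]
print(len(X),"centre",X.mean(0).round(4),"normal",n.round(3),"min",X.min(0).round(3),"max",X.max(0).round(3),get_obs()["time_s"])
E
python3 tilt.py
```

```text
567 centre [ 0.0058  0.0123 -0.0183] normal [0.998 0.002 0.059] min [-0.002 -0.1   -0.755] max [0.054 0.069 0.06 ] 10.4833
```

```bash
sed -i 's/(q\[...,2\]<.06)/(q[...,2]<.06)\&(q[...,2]>.012)\&(q[...,0]<.03)/' tilt.py; python3 tilt.py
```

```text
534 centre [0.0025 0.0196 0.0375] normal [-0.996  0.001  0.086] min [-0.003 -0.027  0.012] max [0.007 0.068 0.06 ] 10.5333
```

θ is about 95°, already past vertical and pivoting on the pad edge. I'll continue.

Request:
{"fn": "send_rows", "kwargs": {"rows": [{"dx": -2, "dy": 0, "dz": 0, "roll": 0, "jaw": 0}, {"dx": -2, "dy": 0, "dz": 0, "roll": 0, "jaw": 0}, {"dx": -2, "dy": 0, "dz": 0, "roll": 0, "jaw": 0}]}}

```text
time_s: 10.78
ee_pos: [0.5984, 0.0435, 0.0639]
eef_rot: [-3.141, 0.003, -2.945]
force: [0.1, 0.8, 8.8]
grip_width: 0.047
grip_force: 4.5
```

```bash
python3 tilt.py
```

```text
451 centre [0.0055 0.0191 0.0379] normal [-0.979 -0.001  0.203] min [-0.002 -0.027  0.013] max [0.011 0.068 0.06 ] 10.8333
```

Request:
{"fn": "send_rows", "kwargs": {"rows": [{"dx": -2.5, "dy": 0, "dz": 0.3, "roll": 0, "jaw": 0}, {"dx": -2.5, "dy": 0, "dz": 0.3, "roll": 0, "jaw": 0}, {"dx": -2.5, "dy": 0, "dz": 0.4, "roll": 0, "jaw": 0}, {"dx": -2.5, "dy": 0, "dz": 0.5, "roll": 0, "jaw": 0}]}}

```text
time_s: 11.17
ee_pos: [0.6079, 0.0454, 0.0616]
eef_rot: [-3.141, 0.002, -2.945]
force: [1.0, 0.1, 4.2]
grip_width: 0.0467
grip_force: 1.8
```

```bash
python3 tilt.py
```

```text
334 centre [0.0128 0.0192 0.0436] normal [ 0.934  0.001 -0.356] min [-0.    -0.028  0.017] max [0.022 0.068 0.06 ] 11.2167
```

Request:
{"fn": "send_rows", "kwargs": {"rows": [{"dx": -3, "dy": 0, "dz": 1, "roll": 0, "jaw": 0}, {"dx": -3, "dy": 0, "dz": 1.5, "roll": 0, "jaw": 0}, {"dx": -3, "dy": 0, "dz": 2, "roll": 0, "jaw": 0}, {"dx": -3, "dy": 0, "dz": 2, "roll": 0, "jaw": 0}]}}

```text
time_s: 11.55
ee_pos: [0.6187, 0.0476, 0.0539]
eef_rot: [3.142, -0.0, -2.945]
force: [-0.0, -0.7, -1.1]
grip_width: 0.047
grip_force: 0.0
```

```bash
python3 tilt.py; python3 look.py p6
```

```text
142 centre [0.0255 0.0175 0.0468] normal [ 0.712  0.001 -0.702] min [-0.01  -0.028  0.013] max [0.03  0.067 0.06 ] 11.6
11.7 [0.6182 0.0476 0.0535] [-0.63  0.36 -0.79]
```

View pics/p6.png

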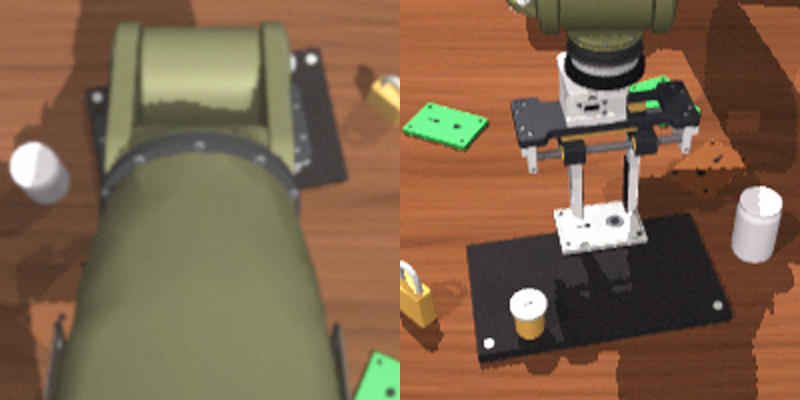

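The plate has fallen flat, face up, onto the pad at crop (600,227), and the fingers are clear above it. I'll lift away and check.

Request:
{"fn": "send_rows", "kwargs": {"rows": [{"dx": 0, "dy": 0, "dz": -25, "roll": 0, "jaw": 0}, {"dx": 10, "dy": 0, "dz": -30, "roll": 0, "jaw": 0}, {"dx": 35, "dy": 0, "dz": -15, "roll": 0, "jaw": 0}, {"dx": 35, "dy": 0, "dz": 0, "roll": 0, "jaw": 0}, {"dx": 35, "dy": 0, "dz": 0, "roll": 0, "jaw": 0}, {"dx": 35, "dy": 0, "dz": 0, "roll": 0, "jaw": 0}, {"dx": 35, "dy": 0, "dz": 0, "roll": 0, "jaw": 0}, {"dx": 0, "dy": 0, "dz": 0, "roll": 0, "jaw": 0}, {"dx": 0, "dy": 0, "dz": 0, "roll": 0, "jaw": 0}]}}

```text
time_s: 12.45
ee_pos: [0.4362, 0.0113, 0.1247]
eef_rot: [-3.141, 0.0, -2.946]
force: [0.3, -0.9, 0.2]
grip_width: 0.0467
grip_force: 0.0
```

```bash
python3 - <<'E'
from station import *
from h import *
a=np.radians(11.25)
for n,q in(("top",(295,190)),("scene",(282,240))):
    c=camera(n);r,b=rect(c,white(c["frame"]),q,.022)
    p=np.array(r[0]);print(n,np.round(r[1],1),r[2],"pad x,y",(p@[np.cos(a),np.sin(a)]-596.7).round(1),(p@[-np.sin(a),np.cos(a)]+95).round(1))
    cv2.imwrite(f"pics/{n}9.png",c["frame"][:,:,::-1])
E
sed 's/abs(q\[...,0\])<.1/abs(q[...,0])<.08/;s/&(q\[...,0\]<.03)//' tilt.py > t2.py; python3 t2.py
```

```text
top [65.3 96.8] 11.348719596862793 pad x,y 7.4 18.2
scene [70.2 96. ] 11.411184310913086 pad x,y 8.5 20.6
869 centre [0.01   0.0192 0.0213] normal [-0.016 -0.003 -1.   ] min [-0.027 -0.028  0.013] max [0.041 0.071 0.025] 12.6
```

View pics/scene9.png

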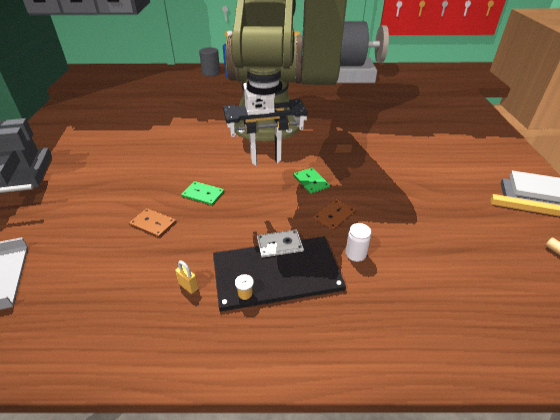

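The plate is flat, face up and square, with its centre only about 8 mm behind the edge. The bystanders stand where they were. I'll nudge it about 18 mm further in for margin.

Request:
{"fn": "send_rows", "kwargs": {"rows": [{"dx": -30, "dy": 0, "dz": 20, "roll": 0, "jaw": 0}, {"dx": -30, "dy": 0, "dz": 20, "roll": 0, "jaw": 0}, {"dx": -30, "dy": 0, "dz": 20, "roll": 0, "jaw": 0}, {"dx": -26, "dy": 0, "dz": 20, "roll": 0, "jaw": 0}, {"dx": 0, "dy": 0, "dz": 18, "roll": 0, "jaw": 0}, {"dx": 0, "dy": 0, "dz": 10, "roll": 0, "jaw": 0}, {"dx": 0, "dy": 0, "dz": 0, "roll": 0, "jaw": 0}, {"dx": -4, "dy": 0, "dz": 0, "roll": 0, "jaw": 0}, {"dx": -4, "dy": 0, "dz": 0, "roll": 0, "jaw": 0}, {"dx": -4, "dy": 0, "dz": 0, "roll": 0, "jaw": 0}]}}

```text
time_s: 13.43
ee_pos: [0.5637, 0.0365, 0.0178]
eef_rot: [-3.141, 0.002, -2.945]
force: [0.0, 0.7, 0.8]
grip_width: 0.0469
grip_force: 0.0
```

Request:
{"fn": "send_rows", "kwargs": {"rows": [{"dx": -3, "dy": 0, "dz": 0, "roll": 0, "jaw": 0}, {"dx": -3, "dy": 0, "dz": 0, "roll": 0, "jaw": 0}, {"dx": -3, "dy": 0, "dz": 0, "roll": 0, "jaw": 0}]}}

```text
time_s: 13.68
ee_pos: [0.5718, 0.0382, 0.0168]
eef_rot: [-3.141, 0.0, -2.945]
force: [-1.2, -0.1, 1.5]
grip_width: 0.047
grip_force: 0.9
```

Request:
{"fn": "send_rows", "kwargs": {"rows": [{"dx": -3, "dy": 0, "dz": 0, "roll": 0, "jaw": 0}, {"dx": -3, "dy": 0, "dz": 0, "roll": 0, "jaw": 0}, {"dx": -3, "dy": 0, "dz": 0, "roll": 0, "jaw": 0}, {"dx": -3, "dy": 0, "dz": 0, "roll": 0, "jaw": 0}]}}

```text
time_s: 14.02
ee_pos: [0.5835, 0.0406, 0.0164]
eef_rot: [3.142, -0.0, -2.945]
force: [-0.8, -0.7, 2.0]
grip_width: 0.0468
grip_force: 0.8
```

Request:
{"fn": "send_rows", "kwargs": {"rows": [{"dx": 10, "dy": 0, "dz": 0, "roll": 0, "jaw": 0}, {"dx": 20, "dy": 0, "dz": -10, "roll": 0, "jaw": 0}, {"dx": 30, "dy": 0, "dz": -30, "roll": 0, "jaw": 0}, {"dx": 35, "dy": 0, "dz": -20, "roll": 0, "jaw": 0}, {"dx": 35, "dy": 0, "dz": -20, "roll": 0, "jaw": 0}, {"dx": 30, "dy": 0, "dz": -20, "roll": 0, "jaw": 0}, {"dx": 0, "dy": 0, "dz": 0, "roll": 0, "jaw": 0}, {"dx": 0, "dy": 0, "dz": 0, "roll": 0, "jaw": 0}]}}

```text
time_s: 14.68
ee_pos: [0.4273, 0.0093, 0.1172]
eef_rot: [-3.141, 0.004, -2.946]
force: [0.8, -0.4, 0.9]
grip_width: 0.0469
grip_force: 0.0
```

```bash
python3 t2.py; python3 - <<'E'
from station import *
from h import *
c=camera("scene");d=np.load("scene0.npz")["frame"]
cv2.imwrite("pics/end.png",c["frame"][:,:,::-1])
# bystanders: padlock, tin, cylinder unchanged?
for n,(x,y,w,h) in dict(padlock=(174,258,28,38),tin=(344,222,30,40),cyl=(233,272,24,30)).items():
    print(n,np.median(cv2.absdiff(c["frame"],d)[y:y+h,x:x+w]))
E
```

```text
919 centre [0.0299 0.018  0.0213] normal [ 0.028 -0.007  1.   ] min [-0.008 -0.085  0.013] max [0.08  0.071 0.025] 14.7333
padlock 2.0
tin 2.0
cyl 1.0
```

View pics/end.png

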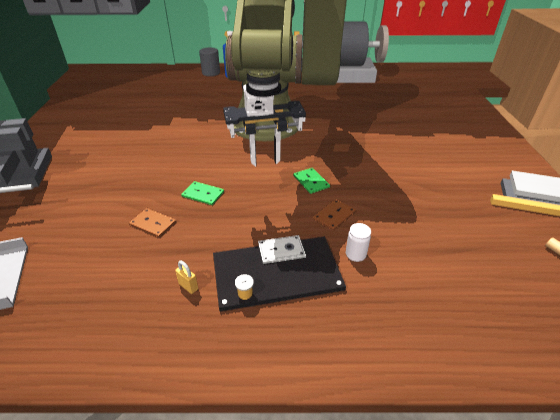

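The plate lies flat, face up on the pad at (283,249), about 25 mm in. The padlock, tin and cylinder haven't moved, and the arm is clear.

```bash
python3 -c "
from station import *
print(hand_in())"
```

```text
the job is handed in; nothing more can be done
None
```

The job is handed in: the plate was pushed flat against the pad's front edge, tipped up on edge and turned over, and lies flat and face up on the pad about 25 mm behind the edge, with the padlock, tin and lock cylinder where they stood; no verdict came back.

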